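Fresh gas cartridge from the carton into the cassette stove

TASK

Lift the gas cartridge (the can with the bare valve collar) out of the tilted, partitioned carton and stand it upright on the clear bench between carton and stove, letting go of it to change your hold. Then lay it in the open bay of the stove, in the cradle with its valve collar towards the front control box, let go, and only then throw the lock lever on the stove's front fully down into its lock notch, so that the cartridge is drawn up to the regulator. Never drop the cartridge, and leave the spray cans in their cells and the other things on the bench where they are.

Things in the scene. Friction and masses are not known exactly. Their poses are not given: they have to be found in the camera images.
- gas_can_mid (a point): Gas cartridge, loose, 0.2 kg: white can 66 mm in diameter, 92 mm tall, then a steel dome up to a steel valve collar 36 mm in diameter and 12 mm tall (106 to 118 mm above the base), 6 mm stem above it. Point on the axis, 59 mm above the base. Own z runs from base to collar; turn about z is free. It starts in one of the three front-row cells, leaning with the carton against the cell's front wall.
- gas_can_collar (a point): Centre of the top face of the cartridge's valve collar, 59 mm from the mid point along own z; same axes.
- carton: Cardboard carton fixed in a wooden stand, tilted 30 degrees: its cells lean to own -x, the robot's side, so things draw out along own (-0.5, 0, 0.866). Origin on the bench, x level, away from the robot. Two rows of three square cells, 80 mm inside, pitch 83 mm, 136 mm deep to the rim, dividers 6 mm lower: the collar lies 18 mm below the rim, 12 below the dividers. Fingers fit in the cell corners.
- stove: Cassette stove, fixed, 215 mm (own x) by 330 mm (own y). Origin: centre of the underside. Front with knob and lever faces own -x (about world -y). Burner at +y; at -y the open bay, y -0.155 (lip 30 mm high) to -0.025, lid folded back flat. Deck and front control box 62 mm high, pan supports 85. Across the bay's front end is the brass regulator boss, face at x -0.058; at its rear the pusher plate.
- cradle_mid (a point): Where the cartridge's mid point lies when locked in: stove (0.003, -0.090, 0.058); axes are the stove's. A steel V cradle carries the cartridge along own x, collar towards -x. With the lever up there are 138 mm between regulator boss and pusher plate for the 118 mm cartridge (mid point 2 mm nearer the front to 18 mm further back than this); the lever moves the pusher 18 mm forward.
- lock_lever (a joint): Lock lever on the stove's front, rad: 0 = up (released, its start), 0.70 = fully down in the lock notch, against a stop. An over-centre spring holds it at either end: about 5 N at the paddle to get it over the middle (0.35), then it snaps on; let go before, it springs back up.
- lever_paddle (a point): Centre of the upper face of the lever's steel paddle, 26 x 26 x 6 mm, which juts out of the front panel (panel face 25 mm behind this point), for pressing down from above. It swings about a level axis along the stove's y, 52 mm behind it: 66 mm above the bench when up, 30 mm when down; its face slopes 20 degrees one way, then the other.
- spray_a_mid (a point): Spray can standing in a front-row cell of the carton, leaning with the carton: 66 mm in diameter like the cartridge, 130 mm tall, with a plain white cap 53 mm in diameter in place of the collar. Point on its axis 65 mm above its base. Leave it in its cell.
- spray_b_mid (a point): Spray can standing in a front-row cell of the carton, leaning with the carton: 66 mm in diameter like the cartridge, 130 mm tall, with a plain white cap 53 mm in diameter in place of the collar. Point on its axis 65 mm above its base. Leave it in its cell.
- spray_c_mid (a point): Spray can standing in the back row of the carton, leaning with the carton: 66 mm in diameter like the cartridge, 130 mm tall, with a plain white cap 53 mm in diameter in place of the collar. Point on its axis 65 mm above its base. Leave it in its cell.
- pickle_jar_mid (a point): Clear jar with an orange lid, 60 mm in diameter, 85 mm tall, upright on the bench; point on its axis 40 mm up. Leave alone.
- caliper: Digital caliper lying flat, 200 mm along own x, up to 13 mm high; origin under the middle. Leave alone.
- chasing_hammer: Chasing hammer lying on the bench, 230 mm along own x, head about 25 mm high; origin under the middle. Leave alone.
- ring_mandrel: Tapered steel ring mandrel lying on the bench, 290 mm along own x, 24 mm thick; origin under the middle. Leave alone.
- parts_box: Small grey plastic box with a white lid, 77 x 52 x 37 mm; origin under its centre. Leave alone.
There are look-alikes about, which are no part of the job. Leave any red look-alike of the part that bears gas_can_mid alone.

How it is judged (in metres and radians):
On the way, in this order (a step that is already met when the one before it is completed fails the run):
1. the cartridge stands upright on the bench, let go (angle between gas_can_mid's own z axis and vertical below 0.08 rad and height (world z) of gas_can_mid between 0.053 and 0.066 m and contact force between the fingers and gas_can below 0.1 N and linear speed of gas_can below 0.03 m/s), for 0.2 s.
2. the cartridge lies in the stove's cradle, collar towards the control box, let go, the lever still up (angle between the z axis of gas_can_mid and the x axis of stove, either way round below 0.08 rad and x of gas_can_collar in the frame of stove below -0.02 m and y of gas_can_mid in the frame of stove between -0.097 and -0.083 m and z of gas_can_mid in the frame of stove between 0.051 and 0.065 m and contact force between the fingers and gas_can below 0.1 N and linear speed of gas_can below 0.03 m/s and value of joint lock_lever below 0.2 rad), for 0.2 s.
At the end, for the whole second after the job is handed in: The cartridge lies at rest, untouched, in the V cradle (axis within 0.08 rad and 7 mm), collar end to the control box and drawn up to the regulator (mid point within 5 mm of cradle_mid along the stove), and the lock lever is down in its notch (above 0.60 rad) (angle between the z axis of gas_can_mid and the x axis of stove, either way round below 0.08 rad and x of gas_can_collar in the frame of stove below -0.02 m and y of gas_can_mid in the frame of stove between -0.097 and -0.083 m and z of gas_can_mid in the frame of stove between 0.051 and 0.065 m and contact force between the fingers and gas_can below 0.1 N and linear speed of gas_can below 0.03 m/s and x of gas_can_mid in the frame of stove between -0.003 and 0.008 m and value of joint lock_lever above 0.6 rad).
It fails at once if the cartridge is dropped (it falls or is flung free of the fingers faster than 0.7 m/s, a fall of some 25 mm) (contact force between the fingers and gas_can below 0.01 N and linear speed of gas_can above 0.7 m/s).
It fails at once if a spray can is shifted more than 25 mm (distance of any of spray_a_mid, spray_b_mid, spray_c_mid from where it was at the start of the episode above 0.025 m).
It fails at once if another thing on the bench is moved more than 30 mm (distance of any of pickle_jar_mid, caliper, chasing_hammer, ring_mandrel, parts_box from where it was at the start of the episode above 0.03 m).
It also fails if it takes over 72 s, if anything falls off the work surface, if the arm or the gripper's body presses on something with over 40 N, if the wrist force passes 120 N, or if a joint passes its speed limit or range.

ROBOT

A 6-joint arm with a two-finger parallel gripper is mounted at the origin on the work surface. World frame = base frame: x ahead of the robot, y to its left, z up, the work surface at z = 0. Lengths are in mm, angles in rad, forces in N, time in s.
With the tool pointing down it reaches from about 350 to 975 mm from the base axis. Payload 7.1 kg.
Tool frame: the origin (TCP) lies at the very end of the fingers, on their centre line; the grasp point (between the pads) lies 19 mm behind it; z points along the fingers, y is the line along which they close (so a half turn about z gives the same grasp; the last joint's range is limited). The gripper opens to 88 mm and grips with 3 to 60 N. Pads are 20 mm wide; open, the fingers measure 115 mm over their backs; the gripper's body (75 mm by 178 mm) begins 61 mm behind the grasp point.
Start: joints at [1.183, 0.423, 1.63, -0, 1.089, -0.019], TCP at [225.278, 582.97, 193.575] pointing down, gripper open.
Joint ranges: [-3, 3], [-0.9, 2.11], [0.09, 2.58], [-1.31, 4.45], [0.11, 2.69], [-2.54, 2.54]. Speed limits (rad/s): [2.39, 2.39, 3.01, 3.14, 3.14, 3.14].

INTERFACE

Orientations are given as a unit quaternion [w, x, y, z].
In Python, from bench import arm gives the robot as it stands.
- The arm moves only by the shell command python3 -m pendant 'ROWS' [FORCE]. ROWS is JSON, a list that holds one entry, the list of rows, each a list of 5 numbers: the closure, from -1 (fully open) to 1 (shut), so that 0 is half open, then the shift along the tool's x, y, z in m, then the turn about the tool's z in rad. In form: [[[hand, tx, ty, tz, turn], ...]]. A call has 1 to 8 rows; each row is the pose to reach, as a shift and turn from the pose commanded when the call began, along the tool's axes at that moment; what a row does not reach only later rows make up. A row lasts 1/8 s, in which the tool goes at most 62.5 mm and 10.7 degrees, less where a joint would pass 70% of its speed; a pose out of reach is approached as far as the arm can. A call with a gripper value outside its range is refused whole. The fingers move at their own pace and stop on an object; FORCE is the grip in N (left out, the last holds). Time passes only in rows, so rows that repeat a pose let the fingers close. It gives the time, the measured TCP pose, the force, the opening and the grip force at its end, in the units of the state.
- arm.sense(): the state, without advancing time (a new reading comes with each control period).
- arm.grab_frame(name): name is "side" or "top" or "wrist"; returns the picture (420x560x3 uint8, blue, green, red); there is no depth.
- arm.camera_model(name): a dict with "camera_matrix" (3x3 intrinsics, pixels), "rvec" (rotation vector, rad) and "tvec" (3), from world to camera coordinates, as OpenCV has them; the wrist camera has in their place "hand_eye" (4x4, takes a point from camera to tool coordinates, whose origin is the TCP and whose axes are the flange's). Camera axes: x right, y down, z forward; pixel columns grow to the right and rows downward; lengths in mm; the calibration is good to about 2 mm. A picture is of the moment at which its call begins: read the wrist's pose just before it. camera_model takes no time and is no camera call.
- arm.close_job(): hands the job in; it is judged then, once.
The state is a dict: "t": time; "joints": joint angles; "joint_vel": joint speeds; "joint_torque": joint torques, N m; "eef_pos": TCP position; "eef_rot": TCP orientation; "contact_force": force on the tool from outside, world axes, zero at the start; "ft_torque": the same for the moment, N m; "finger_gap": finger opening in mm; "grip_force": force on a finger pad.
Only numpy, scipy, OpenCV 4.12 (cv2) and the standard library are available. Lean on these libraries where they do the work, as an engineer would, in place of code of your own. Each camera call takes 0.05 s, during which the arm holds its last target. There are 200 camera calls.

## Working session

There is one attempt and no reset: what is moved stays moved. The work goes in short steps, Python scripts to look and compute and a shell command to move; the robot and the scene stay as the last step left them, time stands still between calls to the robot, and variables do not carry over. Pictures are saved under pics/ and viewed, at most 10 in all, crops included, and the job is handed in when it is done.

```bash
mkdir -p pics; ls; cat > h.py <<'E'
import numpy as np,cv2
from bench import arm
from scipy.spatial.transform import Rotation as R
def cam(n,st=None):
    m=arm.camera_model(n);K=np.array(m["camera_matrix"],float)
    if n=="wrist":
        s=st or arm.sense();q=s["eef_rot"];T=np.eye(4)
        T[:3,:3]=R.from_quat([q[1],q[2],q[3],q[0]]).as_matrix();T[:3,3]=s["eef_pos"]
        C=T@np.array(m["hand_eye"]);return K,C[:3,:3].T,-C[:3,:3].T@C[:3,3]
    return K,cv2.Rodrigues(np.array(m["rvec"],float))[0],np.array(m["tvec"],float).ravel()
def ray(c,uv):
    K,r,t=c;d=r.T@np.linalg.inv(K)@[uv[0],uv[1],1.];return -r.T@t,d/np.linalg.norm(d)
def onz(c,uv,z):
    o,d=ray(c,uv);return o+d*(z-o[2])/d[2]
def proj(c,p):
    K,r,t=c;q=K@(r@np.array(p,float)+t);return q[:2]/q[2]
def tri(rays):
    A=0;b=0
    for o,d in rays:
        P=np.eye(3)-np.outer(d,d);A=A+P;b=b+P@o
    return np.linalg.solve(A,b)
E
python3 - <<'E'
from h import *
s=arm.sense();print(s)
for n in("top","side","wrist"):
    cv2.imwrite(f"pics/{n}0.png",arm.grab_frame(n))
    K,r,t=cam(n,s);print(n,K[0,0],-r.T@t)
E
```

```text
pics
{'t': 0.0, 'joints': array([ 1.18299775e+00,  4.23861022e-01,  1.63072653e+00, -1.54126516e-05,
        1.08861201e+00, -1.89919614e-02]), 'joint_vel': array([ 1.22715473e-05, -7.07483191e-05,  5.43206856e-04, -2.21962777e-03,
       -2.70314728e-04,  8.91099115e-04]), 'joint_torque': array([ 5.18385132e-04, -5.44628870e+01, -2.73657990e+01,  6.45041233e-02,
        2.28407141e-02, -9.95674054e-05]), 'eef_pos': array([225.04993003, 582.3962439 , 192.77479955]), 'eef_rot': array([-1.55609355e-04,  1.83356415e-01,  9.83046174e-01, -7.88266472e-04]), 'contact_force': array([-0.50597189, -0.5063693 , -0.19123227]), 'ft_torque': array([ 0.03476476, -0.05208527, -0.02524245]), 'grip_force': 0.0, 'finger_gap': 87.73742307607422}
top 408.7821118127103 [ 361.61705247   83.05408653 1367.11554825]
side 546.8020872724582 [ 488.63692935 1309.68835633 1192.62371609]
wrist 310.4403821084994 [156.45676055 609.7557225  383.94966848]
```

View pics/top0.png

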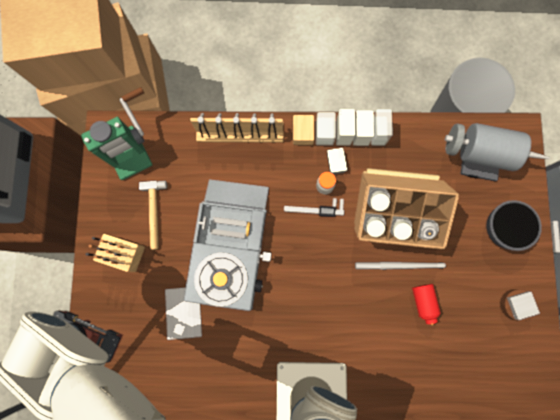

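View pics/side0.png

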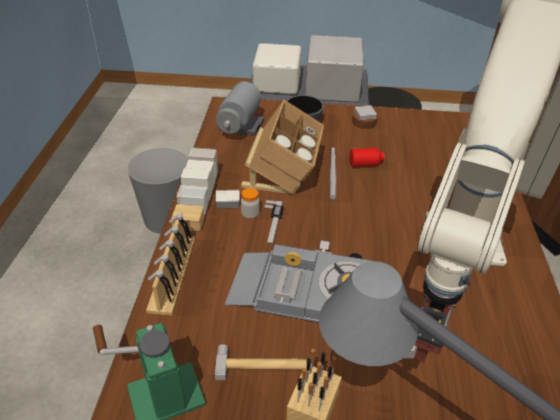

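The top view has the cartridge in the front-right cell (collar about 429,231). It also shows the stove on the left with the white paddle at (265,257), brass boss at (248,230) and cradle at (232,230). In the side view the collar is at about (311,131) and the paddle at about (324,246).

```bash
python3 - <<'E'
from h import *
t,s=cam("top"),cam("side")
print("collar",tri([ray(t,(429,231)),ray(s,(311,131))]))
print("collar z120",onz(t,(429,231),125))
for n,p,z in[("paddle",(265,257),66),("paddleS",None,66),("front-box far corner",(262,235),62),("clear",(310,245),0),("mandrel L",(357,266),12),("mandrel R",(445,266),12),("caliper bottom",(338,213),5),("jar",(327,180),85),("stand L front",(357,240),0),("stove front right lower",(252,308),62),("bay",(228,230),30)]:
    print(n,onz(t,p,z) if p else onz(s,(324,246),z))
for n in("top","side"):
    im=cv2.imread(f"pics/{n}0.png")
    b=im[140:320,170:460] if n=="top" else im[90:320,220:420]
    b=cv2.resize(b,None,fx=2.6,fy=2.6,interpolation=cv2.INTER_CUBIC);cv2.imwrite(f"pics/{n}0c.png",b);print(b.shape)
E
```

```text
collar [ 513.57699467 -341.19285263  146.28797236]
collar z120 [ 522.31070626 -349.46410332  125.        ]
paddle [441.09266293 151.45750956  66.        ]
paddleS [440.9334003  151.93259576  66.        ]
front-box far corner [511.77782353 162.59806878  62.        ]
clear [486.98992129   4.89502173   0.        ]
mandrel L [ 418.46762577 -148.78329436   12.        ]
mandrel R [ 421.97869006 -435.97201044   12.        ]
caliper bottom [595.74149107 -88.95458315   5.        ]
jar [689.27042467 -44.53172619  85.        ]
stand L front [ 505.54562527 -152.21444034    0.        ]
stove front right lower [281.57144525 189.5040483   62.        ]
bay [530.85264794 277.31341563  30.        ]
(468, 754, 3)
(598, 520, 3)
```

View pics/top0c.png

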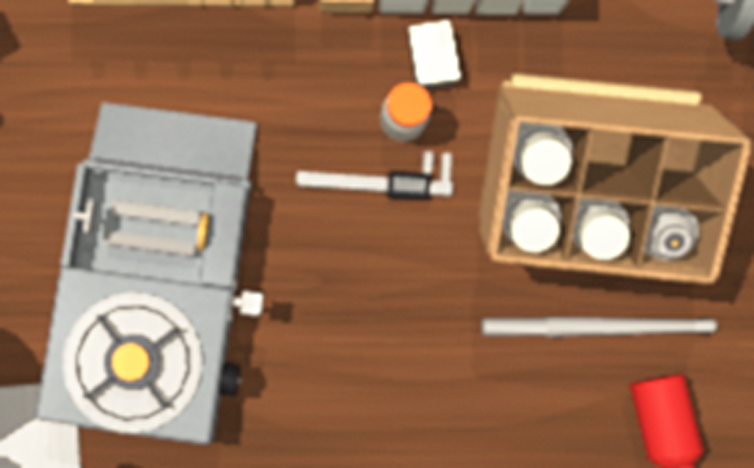

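```bash
cat > go.py <<'E'
import sys
from h import *
s=arm.sense();q=s["eef_rot"];M=R.from_quat([q[1],q[2],q[3],q[0]]).as_matrix()
a=[float(x) for x in sys.argv[1:]]
print("shift m",np.round(M.T@(np.array(a[:3])-s["eef_pos"])/1e3,4),"y-axis deg",np.degrees(np.arctan2(M[1,1],M[0,1])).round(1),"tool x",M[:,0].round(3))
E
python3 go.py 514 -341 310; python3 go.py 480 -320 310
```

```text
shift m [-0.6024 -0.7574 -0.1161] y-axis deg 68.9 tool x [-0.933  0.361  0.   ]
shift m [-0.5631 -0.7501 -0.1162] y-axis deg 68.9 tool x [-0.933  0.361  0.   ]
```

```bash
python3 -m pendant '[[[-1,-0.03,-0.03,-0.04,0],[-1,-0.06,-0.07,-0.08,0],[-1,-0.1,-0.11,-0.117,0],[-1,-0.13,-0.163,-0.117,0],[-1,-0.167,-0.21,-0.117,0],[-1,-0.205,-0.257,-0.117,0],[-1,-0.242,-0.305,-0.117,0],[-1,-0.28,-0.352,-0.117,0]]]'
python3 -m pendant '[[[-1,-0.038,-0.048,0,-0.04],[-1,-0.076,-0.095,0,-0.08],[-1,-0.114,-0.142,0,-0.12],[-1,-0.152,-0.19,0,-0.16],[-1,-0.19,-0.237,0,-0.2],[-1,-0.228,-0.285,0,-0.24],[-1,-0.266,-0.332,0,-0.286],[-1,-0.303,-0.38,0,-0.286]]]'
python3 go.py 514 -341 310
```

```text
t: 1.15
eef_pos: [359.6, 151.9, 310.7]
eef_rot: [0.0, 0.183, 0.983, 0.0]
contact_force: [1.6, 1.1, 0.2]
finger_gap: 87.7
grip_force: 0.0
t: 2.15
eef_pos: [505.4, -312.0, 310.3]
eef_rot: [-0.0, 0.041, 0.999, 0.0]
contact_force: [1.7, 0.7, -0.3]
finger_gap: 87.8
grip_force: 0.0
shift m [-0.011  -0.0282  0.0003] y-axis deg 85.3 tool x [-0.997  0.083  0.   ]
```

```bash
python3 -m pendant '[[[-0.2,-0.011,-0.028,0,0],[-0.2,-0.011,-0.028,0,0],[-0.2,-0.011,-0.028,0,0]]]'
python3 - <<'E'
from h import *
import pickle
s=arm.sense();im=arm.grab_frame("wrist");c=cam("wrist",s);pickle.dump(c,open("c1.pkl","wb"))
print(s["eef_pos"],proj(c,(514,-341,146)),ray(c,(280,210)))
cv2.imwrite("pics/w1.png",im)
E
```

```text
t: 2.52
eef_pos: [513.3, -337.8, 310.1]
eef_rot: [-0.0, 0.041, 0.999, 0.0]
contact_force: [-1.2, 0.1, -0.5]
finger_gap: 61.4
grip_force: 0.0
[ 513.33389836 -337.8167137   310.14639409] [273.79276405 186.82967503] (array([ 440.1113043 , -331.38896631,  501.39633967]), array([ 0.27720871, -0.01257457, -0.96072744]))
```

View pics/w1.png

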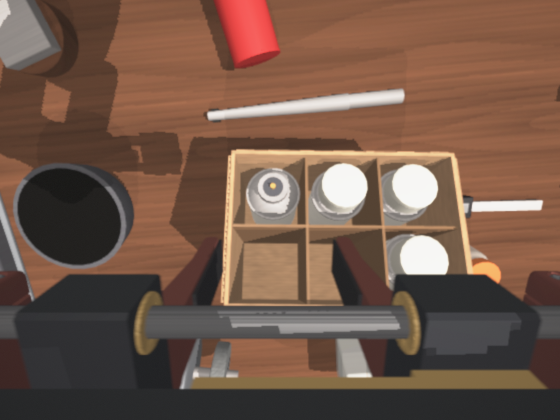

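Wrist view: the collar and stem are at (274,186), right where the triangulated (514,-341,146) projects. The other three cells hold white caps.

```bash
python3 -m pendant '[[[-0.05,0,0,0.02,0],[-0.05,0,0,0.05,0],[-0.05,0,0,0.08,0],[-0.05,0,0,0.10,0],[-0.05,0,0,0.10,0],[-0.05,0,0,0.10,0]]]'
python3 go.py 513 -341.5 146
```

```text
t: 3.32
eef_pos: [514.4, -338.4, 211.8]
eef_rot: [0.001, 0.041, 0.999, -0.0]
contact_force: [0.5, 0.8, 0.8]
finger_gap: 45.9
grip_force: 0.0
shift m [ 0.0012 -0.0032  0.0658] y-axis deg 85.3 tool x [-0.997  0.082 -0.001]
```

```bash
python3 - <<'E'
from h import *
s=arm.sense();im=arm.grab_frame("wrist");c=cam("wrist",s)
p=proj(c,(514,-341,146));print(p, [proj(c,x) for x in((524,-341,146),(514,-331,146))])
x,y=p.astype(int);b=im[y-70:y+70,x-90:x+90];cv2.imwrite("pics/w2.png",cv2.resize(b,None,fx=4,fy=4,interpolation=cv2.INTER_CUBIC))
E
```

```text
[273.41641865 208.87313766] [array([274.39685766, 219.88841415]), array([284.99919779, 207.95760501])]
```

View pics/w2.png

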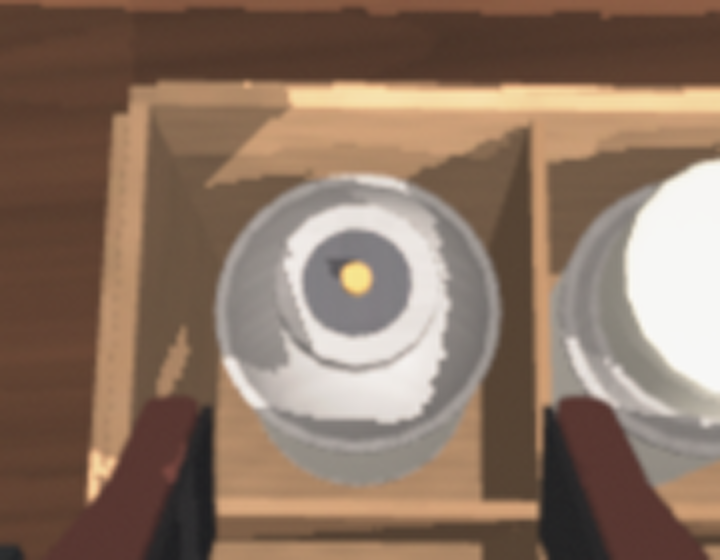

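The collar face is centred at crop (357,283), within 1 px of the prediction, and its apparent diameter fits 36 mm at z≈146. I'll descend and grip.

```bash
python3 -m pendant '[[[-0.05,0.001,-0.003,0.02,0],[-0.05,0.001,-0.003,0.045,0],[-0.05,0.001,-0.003,0.06,0],[-0.05,0.001,-0.003,0.07,0],[-0.05,0.001,-0.003,0.075,0],[-0.05,0.001,-0.003,0.075,0]]]' 15
python3 -m pendant '[[[0.3,0,0,0,0],[0.3,0,0,0,0],[0.3,0,0,0,0],[0.3,0,0,0,0]]]' 15
```

```text
t: 4.12
eef_pos: [512.7, -341.8, 135.7]
eef_rot: [0.0, 0.041, 0.999, -0.0]
contact_force: [-0.9, 0.3, 0.1]
finger_gap: 46.0
grip_force: 0.0
t: 4.62
eef_pos: [512.7, -341.8, 135.7]
eef_rot: [0.0, 0.041, 0.999, -0.0]
contact_force: [-0.6, -0.6, -0.5]
finger_gap: 30.9
grip_force: 0.0
```

```bash
python3 -m pendant '[[[-0.05,0,0,0,0],[-0.05,0,0,0,0],[-0.05,0,0,0,0]]]'; python3 - <<'E'
from h import *
s=arm.sense();im=arm.grab_frame("wrist");c=cam("wrist",s)
print(proj(c,(514,-341,146)),proj(c,s["eef_pos"]),proj(c,(514,-341,130)))
side=cv2.imread("pics/side0.png")[105:155,280:340];sd=arm.grab_frame("side")[105:155,280:340]
a=cv2.resize(im[120:400,140:410],(560,580));b=np.vstack([cv2.resize(side,(240,200),interpolation=2),cv2.resize(sd,(240,200),interpolation=2),np.zeros((180,240,3),np.uint8)])
cv2.imwrite("pics/w3.png",np.hstack([a,b]))
E
```

```text
t: 5.0
eef_pos: [512.6, -341.7, 135.6]
eef_rot: [-0.0, 0.041, 0.999, 0.0]
contact_force: [0.5, 0.1, -0.3]
finger_gap: 46.3
grip_force: 0.0
[277.53677342 244.81874333] [276.251034   236.76723438] [277.49943751 235.66752726]
```

View pics/w3.png

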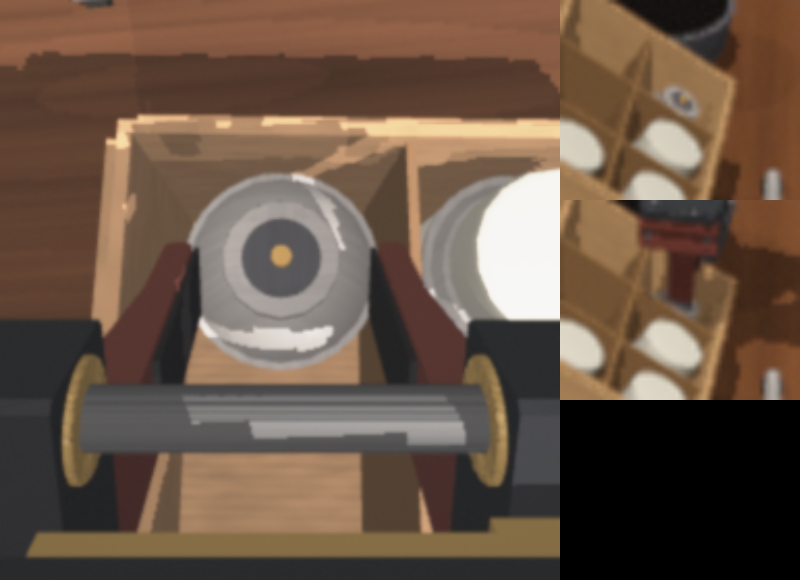

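```bash
python3 -m pendant '[[[0.5,0,0,0,0],[0.5,0,0,0,0],[0.7,0,0,0,0],[0.7,0,0,0,0],[0.7,0,0,0,0]]]' 10
```

```text
t: 5.72
eef_pos: [512.6, -341.7, 135.6]
eef_rot: [0.0, 0.041, 0.999, -0.0]
contact_force: [0.9, 0.7, -0.5]
finger_gap: 13.0
grip_force: 0.0
```

```bash
python3 -m pendant '[[[-0.05,0,0,-0.003,0],[-0.05,0,0,-0.003,0],[-0.05,0,0,-0.003,0],[-0.05,0,0,-0.003,0]]]' 10;  python3 - <<'E'
from h import *
import pickle
t,s=cam("top"),cam("side");w=cam("wrist");w1=pickle.load(open("c1.pkl","rb"))
st=arm.sense();st=dict(st);st["eef_pos"]=np.array([512.6,-341.7,135.6]);w3=cam("wrist",st)
st["eef_pos"]=np.array([514.4,-338.4,211.8]);w2=cam("wrist",st)
top=(170+674/2.6,140+238/2.6);print(top)
ob=[(t,top),(s,(310.8,130)),(w1,(273.5,186)),(w2,(272.7,208.9)),(w3,(275.5,244.5))]
for sub in(ob,ob[:2],ob[1:],ob[2:]):
    p=tri([ray(*o) for o in sub]);print(p,[np.round(proj(o[0],p)-o[1],1) for o in ob])
for z in(146,140,134,128): print(z,[onz(*o,z)[:2].round(1) for o in ob])
E
```

```text
t: 6.22
eef_pos: [512.6, -341.7, 138.6]
eef_rot: [-0.0, 0.041, 0.999, 0.0]
contact_force: [0.5, 0.2, -0.1]
finger_gap: 45.6
grip_force: 0.0
(429.2307692307692, 231.53846153846155)
[ 512.74651372 -341.47782741  149.40547153] [array([0. , 1.6]), array([-1.1, -0.2]), array([-0.2,  0.4]), array([-0. , -0.2]), array([1.1, 0.6])]
[ 512.99397126 -340.62388797  150.36347408] [array([-0.1,  1.5]), array([-1.2, -0.3]), array([0.5, 0.7]), array([1. , 0.3]), array([2.5, 1.5])]
[ 511.34339859 -341.38420061  150.04484347] [array([0.1, 2. ]), array([-0.7, -0.3]), array([-0.3, -0.7]), array([-0.1, -1.6]), array([ 1. , -1.2])]
[ 512.53679886 -341.5759516   149.3219486 ] [array([0.1, 1.7]), array([-1.1, -0.2]), array([-0.3,  0.2]), array([-0.2, -0.5]), array([0.9, 0.2])]
146 [array([ 518. , -342.8]), array([ 508.7, -346.1]), array([ 513. , -341.3]), array([ 513.9, -341.6]), array([ 513.7, -342.2])]
140 [array([ 518.7, -344.9]), array([ 508.8, -355.5]), array([ 514.2, -341.4]), array([ 515.6, -341.8]), array([ 516.2, -342.5])]
134 [array([ 519.5, -347. ]), array([ 509., -365.]), array([ 515.4, -341.6]), array([ 517.3, -342. ]), array([ 518.7, -342.7])]
128 [array([ 520.3, -349. ]), array([ 509.1, -374.5]), array([ 516.7, -341.8]), array([ 519. , -342.3]), array([ 521.1, -343. ])]
```

```bash
python3 - <<'E'
from h import *
s=cam("side")
for z in(125,135.6,150,165):
    print(z,[proj(s,(x,-317,z)).round(1) for x in(502,513,523)])
print(proj(s,(514,-341,146)))
sd=arm.grab_frame("side")[95:160,275:345]
a=arm.grab_frame("wrist")[170:330,160:390]
h=cv2.resize(sd,(560,520),interpolation=2)
cv2.imwrite("pics/s4.png",h)
E
```

```text
125 [array([312. , 139.7]), array([308.8, 139.4]), array([306. , 139.3])]
135.6 [array([312.1, 137.1]), array([309. , 136.9]), array([306.2, 136.7])]
150 [array([312.4, 133.6]), array([309.2, 133.4]), array([306.4, 133.2])]
165 [array([312.6, 130. ]), array([309.5, 129.8]), array([306.6, 129.6])]
[309.23794062 130.67151979]
```

View pics/s4.png

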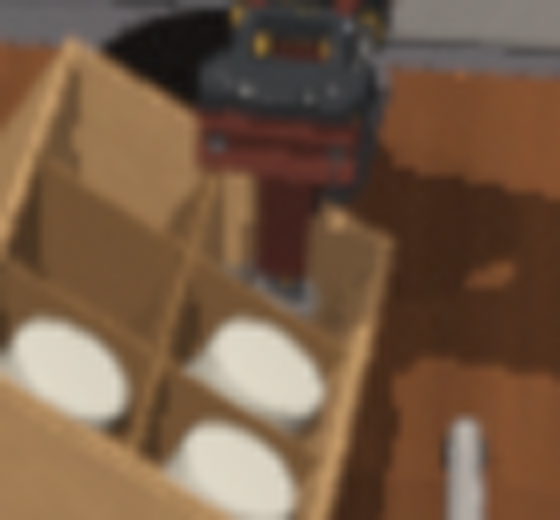

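The finger tip ends at side v≈130, but a tip at the TCP would appear at ≈136. The wrist view agrees, so the tips sit about 24 mm above the reported TCP. I'll go down about that much while watching the force.

```bash
python3 -m pendant '[[[-0.05,0,0,0.008,0],[-0.05,0,0,0.014,0],[-0.05,0,0,0.018,0],[-0.05,0,0,0.021,0],[-0.05,0,0,0.021,0]]]' 10
python3 -m pendant '[[[0.4,0,0,0,0],[0.4,0,0,0,0],[0.4,0,0,0,0],[0.4,0,0,0,0]]]' 10
```

```text
t: 6.95
eef_pos: [512.5, -341.6, 117.3]
eef_rot: [-0.0, 0.041, 0.999, 0.0]
contact_force: [-0.3, -0.2, -0.6]
finger_gap: 46.2
grip_force: 0.0
t: 7.45
eef_pos: [512.9, -342.0, 117.9]
eef_rot: [0.0, 0.041, 0.999, -0.0]
contact_force: [0.0, -1.1, 0.8]
finger_gap: 33.5
grip_force: 10.0
```

```bash
python3 -m pendant '[[[-0.05,0,0,0,0],[-0.05,0,0,0,0],[-0.05,0,0,0.004,0],[-0.05,0,0,0.005,0],[-0.05,0,0,0.005,0]]]' 10
python3 -m pendant '[[[0.4,0,0,0,0],[0.4,0,0,0,0],[0.4,0,0,0,0],[0.4,0,0,0,0]]]' 15
```

```text
t: 8.07
eef_pos: [512.5, -341.6, 112.3]
eef_rot: [-0.0, 0.041, 0.999, 0.0]
contact_force: [0.8, 0.2, 0.7]
finger_gap: 45.9
grip_force: 0.0
t: 8.57
eef_pos: [512.7, -341.8, 112.7]
eef_rot: [0.0, 0.041, 0.999, -0.0]
contact_force: [0.4, -1.8, 0.2]
finger_gap: 35.2
grip_force: 15.0
```

```bash
python3 -m pendant '[[[0.5,0,0,0,0],[0.5,0,0,0,0],[0.5,0.001,0,-0.002,0],[0.5,0.003,0,-0.005,0],[0.5,0.005,0,-0.009,0],[0.5,0.0075,0,-0.013,0],[0.5,0.01,0,-0.0173,0],[0.5,0.01,0,-0.0173,0]]]' 25
```

```text
t: 9.57
eef_pos: [502.4, -341.0, 130.4]
eef_rot: [0.0, 0.041, 0.999, -0.0]
contact_force: [1.0, 0.1, -0.4]
finger_gap: 34.9
grip_force: 25.0
```

```bash
python3 -m pendant '[[[0.5,0.004,0,-0.007,0],[0.5,0.01,0,-0.0173,0],[0.5,0.017,0,-0.0294,0],[0.5,0.025,0,-0.0433,0],[0.5,0.03,0,-0.052,0],[0.5,0.03,0,-0.052,0],[0.5,0.03,0,-0.052,0]]]' 25
python3 - <<'E'
from h import *
im=arm.grab_frame("wrist");sd=arm.grab_frame("side")[70:170,260:360];print(arm.sense()["contact_force"])
cv2.imwrite("pics/w5.png",np.hstack([cv2.resize(im,(440,330)),cv2.resize(sd,(330,330),interpolation=2)]))
E
```

```text
t: 10.45
eef_pos: [472.7, -338.4, 181.9]
eef_rot: [0.0, 0.041, 0.999, -0.0]
contact_force: [0.8, -0.4, -0.9]
finger_gap: 35.3
grip_force: 25.0
[ 0.82174724 -0.52991485 -1.53704124]
```

View pics/w5.png

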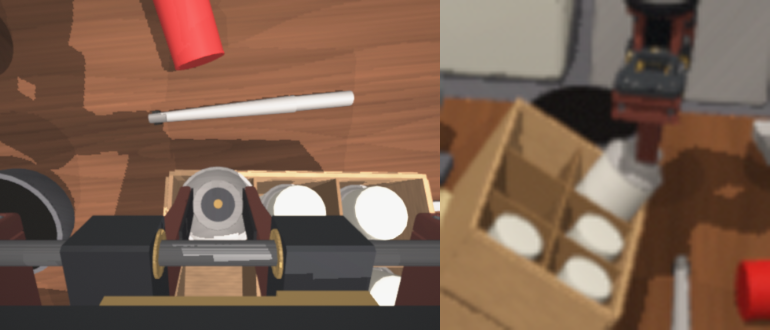

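```bash
python3 -m pendant '[[[0.5,0.008,0,-0.0138,0],[0.5,0.017,0,-0.0294,0],[0.5,0.026,0,-0.045,0],[0.5,0.034,0,-0.06,0],[0.5,0.04,0,-0.075,0],[0.5,0.042,0,-0.09,0],[0.5,0.042,0,-0.1,0],[0.5,0.042,0,-0.1,0]]]' 25
python3 -m pendant '[[[0.5,0,0.03,0,0],[0.5,0,0.075,0,0],[0.5,0,0.125,0,0],[0.5,0,0.175,0,0],[0.5,0,0.225,0,0],[0.5,-0.002,0.275,0,0],[0.5,-0.005,0.325,0,0],[0.5,-0.005,0.355,0,0]]]' 25
python3 - <<'E'
from h import *
st=arm.sense();print(st["contact_force"],st["finger_gap"],st["ft_torque"])
sd=arm.grab_frame("side");c=cam("side");p=proj(c,np.array(st["eef_pos"])+[0,0,-20]).astype(int);print(p)
cv2.imwrite("pics/s6.png",sd);hsv=cv2.cvtColor(sd,cv2.COLOR_BGR2HSV)
E
```

```text
t: 11.55
eef_pos: [431.5, -335.2, 282.8]
eef_rot: [0.001, 0.041, 0.999, -0.0]
contact_force: [0.9, -0.3, -2.9]
finger_gap: 34.9
grip_force: 25.0
t: 12.55
eef_pos: [465.1, 20.7, 281.3]
eef_rot: [-0.0, 0.04, 0.999, 0.0]
contact_force: [-0.1, -0.3, -1.8]
finger_gap: 34.6
grip_force: 25.0
[-0.14579636 -0.2777013  -1.81887083] 34.63198277610829 [ 0.00233902  0.01582276 -0.00366046]
[322 165]
```

```bash
python3 - <<'E'
from h import *
im=cv2.imread("pics/s6.png");hsv=cv2.cvtColor(im,cv2.COLOR_BGR2HSV)
m=((hsv[...,1]<60)&(hsv[...,2]>130)).astype(np.uint8);roi=np.zeros_like(m);roi[120:260,265:385]=1;m&=roi
n,l,s,cc=cv2.connectedComponentsWithStats(m);
for k in np.argsort(-s[1:,4])[:3]+1:
    cn=cv2.findContours((l==k).astype(np.uint8),0,1)[0][0];print(s[k],cc[k],cv2.minAreaRect(cn))
st=arm.sense();c=cam("side");P=np.array(st["eef_pos"])
for t in(0,0.26,0.52): print(t,[proj(c,P+[0,0,28]+np.array([np.sin(t)*d,0,-np.cos(t)*d])).round(0) for d in(0,20,112)])
b=im[110:250,250:400];cv2.imwrite("pics/s6c.png",cv2.resize(b,None,fx=4,fy=4,interpolation=2))
E
```

```text
[294 135  32  50 857] [307.78646441 161.82613769] ((310.31683349609375, 159.83168029785156), (30.05012321472168, 48.7568244934082), 5.710593223571777)
[271 241  90  19 654] [310.16972477 252.55045872] ((315.5, 250.0), (18.0, 89.0), 90.0)
[267 217  11  26 143] [272.48251748 229.85314685] ((272.5882873535156, 229.64707946777344), (5.3357834815979, 26.19384765625), 14.03624439239502)
0 [array([323., 152.]), array([323., 158.]), array([320., 183.])]
0.26 [array([323., 152.]), array([321., 157.]), array([311., 182.])]
0.52 [array([323., 152.]), array([319., 157.]), array([302., 178.])]
```

View pics/s6c.png

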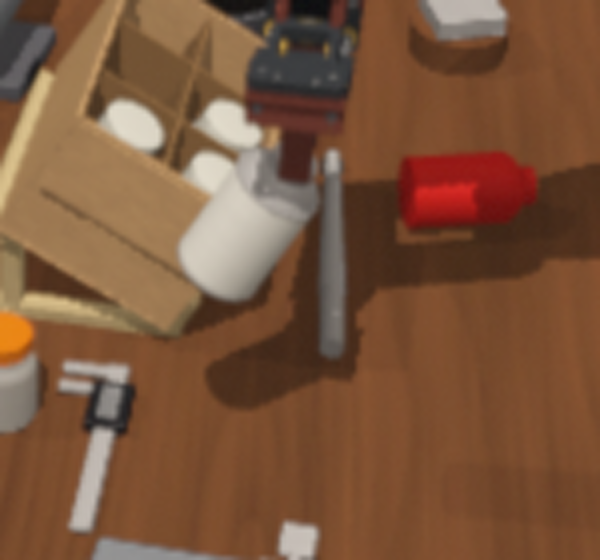

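The can is held by the collar and still leans about 30°, with its base towards +x. It's clear of everything. I'll lower it almost to the bench, then ease the grip so it swings upright.

```bash
python3 -m pendant '[[[0.5,0,0,0.03,0],[0.5,0,0,0.07,0],[0.5,0,0,0.11,0],[0.5,0,0,0.14,0],[0.5,0,0,0.165,0],[0.5,0,0,0.18,0],[0.5,0,0,0.187,0],[0.5,0,0,0.187,0]]]' 25
python3 -m pendant '[[[0.5,0,0,0.001,0],[0.5,0,0,0.001,0],[0.5,0,0,0.001,0]]]' 8; python3 -c "
from bench import arm;print(arm.sense()['ft_torque'])"
python3 -m pendant '[[[0.5,0,0,0,0],[0.5,0,0,0,0],[0.5,0,0,0,0]]]' 4; python3 -c "
from bench import arm;print(arm.sense()['ft_torque'])"
```

```text
t: 13.6
eef_pos: [465.3, 18.4, 94.9]
eef_rot: [-0.0, 0.041, 0.999, -0.0]
contact_force: [-0.6, 0.2, -3.7]
finger_gap: 34.7
grip_force: 25.0
t: 13.98
eef_pos: [465.4, 18.5, 94.2]
eef_rot: [0.0, 0.041, 0.999, 0.0]
contact_force: [-0.5, -0.1, -3.2]
finger_gap: 35.5
grip_force: 8.0
[ 0.00200696 -0.01788956 -0.04405482]
t: 14.35
eef_pos: [465.2, 18.5, 93.9]
eef_rot: [-0.0, 0.041, 0.999, -0.0]
contact_force: [-0.1, 0.6, -2.8]
finger_gap: 36.2
grip_force: 4.0
[ 0.01181385  0.04794412 -0.01809198]
```

```bash
cat > tilt.py <<'E'
from h import *
st=arm.sense();P=np.array(st["eef_pos"]);off=28
im=arm.grab_frame("side");hsv=cv2.cvtColor(im,cv2.COLOR_BGR2HSV);c=cam("side")
q=proj(c,P+[0,0,-20]).astype(int)
m=((hsv[...,1]<60)&(hsv[...,2]>130)).astype(np.uint8);roi=np.zeros_like(m);roi[q[1]-40:q[1]+45,q[0]-45:q[0]+45]=1;m&=roi
n,l,s,cc=cv2.connectedComponentsWithStats(m);k=np.argmax(s[1:,4])+1
print(st["eef_pos"],st["finger_gap"],s[k],cc[k].round(1))
f=np.linspace(0,6.28,40)
for t in(0,.17,.35,.52):
    a=np.array([-np.sin(t),0,np.cos(t)]);e=np.array([np.cos(t),0,np.sin(t)])
    pts=np.array([proj(c,P+[0,0,off]+a*(d-112)+33*(np.cos(x)*e+np.sin(x)*np.array([0,1,0]))) for d in(0,92) for x in f])
    print(t,pts.min(0).round(0),np.ptp(pts,axis=0).round(0),pts.mean(0).round(1))
cv2.imwrite("pics/tilt.png",im)
E
python3 tilt.py
```

```text
[465.16950253  18.45713846  93.87952639] 36.1587352090836 [272 241  76  17 527] [306.2 251.3]
0 [306. 200.] [23. 36.] [317.1 217.8]
0.17 [300. 200.] [27. 36.] [313.6 217.3]
0.35 [295. 199.] [31. 35.] [310.  216.3]
0.52 [290. 198.] [34. 35.] [306.9 214.9]
```

```bash
sed -i 's/q\[1\]+45,q\[0\]-45/min(q[1]+45,240),q[0]-45/' tilt.py; sed -i 's/^im=arm.grab_frame("side")/im=arm.grab_frame("side")/' tilt.py; python3 tilt.py | head -1;  python3 -m pendant '[[[0.5,0,0,0.002,0],[0.5,0,0,0.004,0],[0.5,0,0,0.006,0],[0.5,0,0,0.008,0],[0.5,0,0,0.008,0],[0.5,0,0,0.008,0]]]' 3; python3 tilt.py
```

```text
[465.15436027  18.45641335  93.85867555] 35.41008841727338 [307 202  22  34 500] [316.7 221.4]
t: 15.2
eef_pos: [465.1, 18.5, 85.8]
eef_rot: [-0.0, 0.041, 0.999, 0.0]
contact_force: [0.2, 0.7, -2.4]
finger_gap: 35.7
grip_force: 3.0
[465.09702143  18.45739218  85.84120053] 35.69469820317906 [307 204  22  34 495] [316.7 223.5]
0 [306. 202.] [23. 36.] [317.  219.7]
0.17 [300. 202.] [27. 36.] [313.5 219.2]
0.35 [295. 201.] [31. 35.] [309.9 218.2]
0.52 [290. 200.] [34. 35.] [306.8 216.8]
```

The mask box now matches the upright hypothesis, so the can hangs vertical. I'll lower it onto the bench.

```bash
python3 -m pendant '[[[0.5,0,0,0.001,0],[0.5,0,0,0.002,0],[0.5,0,0,0.003,0],[0.5,0,0,0.004,0],[0.5,0,0,0.004,0]]]' 3;python3 -m pendant '[[[0.5,0,0,0.001,0],[0.5,0,0,0.002,0],[0.5,0,0,0.003,0],[0.5,0,0,0.004,0],[0.5,0,0,0.004,0]]]' 3
```

```text
t: 15.88
eef_pos: [465.5, 18.4, 82.0]
eef_rot: [0.0, 0.041, 0.999, -0.0]
contact_force: [0.8, -2.2, 5.1]
finger_gap: 35.9
grip_force: 3.0
t: 16.5
eef_pos: [465.0, 18.5, 77.7]
eef_rot: [-0.0, 0.041, 0.999, 0.0]
contact_force: [-0.1, -1.8, 3.1]
finger_gap: 35.9
grip_force: 3.0
```

```bash
python3 -m pendant '[[[0.1,0,0,0,0],[-0.1,0,0,0,0],[-0.3,0,0,0,0],[-0.3,0,0,0,0],[-0.3,0,0,-0.02,0],[-0.3,0,0,-0.06,0],[-0.3,0,0,-0.1,0],[-0.3,0,0,-0.1,0]]]'; python3 tilt.py|head -1
python3 - <<'E'
from h import *
c=cam("side");P=(465,18.5)
f=np.linspace(0,6.28,40)
pts=np.array([proj(c,(P[0]+33*np.cos(x),P[1]+33*np.sin(x),d)) for d in(0,92) for x in f]);print(pts.min(0),pts.max(0))
# stove front edge & cradle from top picture
t=cam("top");k=lambda x,y:(170+x/2.6,140+y/2.6)
for n,p,z in[("deck front-far",(247,183),62),("front-near",(209,441),62),("rear-near",(42,418),62),("rear-far",(78,165),62),("boss",(202,231),58),("knob",(232,378),40),("burner",(130,362),62),("cr1",(112,205),40),("cr2",(108,240),40),("cr3",(198,213),40),("cr4",(196,252),40),("paddle",(252,303),66)]:
    print(n,onz(t,k(*p),z).round(0))
E
```

```text
t: 17.5
eef_pos: [467.4, 18.5, 180.6]
eef_rot: [0.003, 0.041, 0.999, 0.0]
contact_force: [-0.1, 0.7, -1.0]
finger_gap: 57.2
grip_force: 0.0
[467.35853671  18.53533203 180.56181918] 57.15026485961121 [306 199  23  37 675] [317.  218.5]
[305.96152117 202.42555472] [328.81975263 238.14674876]
deck front-far [592. 154.  62.]
front-near [277. 194.  62.]
rear-near [301. 398.  62.]
rear-far [613. 367.  62.]
boss [532. 210.  58.]
knob [352. 170.  40.]
burner [369. 293.  62.]
cr1 [566. 326.  40.]
cr2 [521. 330.  40.]
cr3 [557. 217.  40.]
cr4 [507. 218.  40.]
paddle [443. 145.  66.]
```

```bash
python3 -c "
from bench import arm;print(arm.sense()['joints'].round(2))"; python3 go.py 464.3 12.5 180.6
```

```text
[ 0.01  0.21  1.98  0.    0.95 -1.47]
shift m [ 0.0012 -0.0061 -0.0017] y-axis deg 85.3 tool x [-0.997  0.083 -0.003]
```

```bash
python3 -m pendant '[[[-0.1,0,-0.006,0,0.18],[-0.1,0.001,-0.006,0,0.36],[-0.1,0.001,-0.006,0,0.54],[-0.1,0.001,-0.006,0,0.72],[-0.1,0.001,-0.006,0,0.9],[-0.1,0.001,-0.006,0,1.08],[-0.1,0.001,-0.006,0,1.26],[-0.1,0.001,-0.006,0,1.44]]]'
python3 -m pendant '[[[-0.1,0,0,0.01,0.16],[-0.1,0,0,0.03,0.16],[-0.1,0,0,0.04,0.16],[-0.1,0,0,0.04,0.16]]]'
python3 go.py 464.3 12.5 83
python3 - <<'E'
from h import *
im=arm.grab_frame("wrist");c=cam("wrist");cv2.imwrite("pics/w7.png",im)
print(proj(c,(465,18.5,118)),proj(c,(465,28.5,118)))
p=proj(c,(465,18.5,118));g=cv2.cvtColor(im,6);
h=cv2.HoughCircles(cv2.medianBlur(g,3),cv2.HOUGH_GRADIENT,1,30,param1=80,param2=18,minRadius=14,maxRadius=60)
if h is not None: print([x.round(0) for x in h[0][:8] if np.hypot(*(x[:2]-p))<40])
hsv=cv2.cvtColor(im,cv2.COLOR_BGR2HSV);m=((hsv[...,0]>12)&(hsv[...,0]<32)&(hsv[...,1]>110)&(hsv[...,2]>120)).astype(np.uint8)
n,l,s,cc=cv2.connectedComponentsWithStats(m)
print([(s[k],cc[k].round(1)) for k in range(1,n) if s[k,4]>8 and np.hypot(*(cc[k]-p))<40])
E
```

```text
t: 18.55
eef_pos: [462.5, 12.6, 176.2]
eef_rot: [-0.001, 0.692, 0.722, -0.001]
contact_force: [-0.0, -0.3, 1.3]
finger_gap: 48.6
grip_force: 0.0
t: 19.05
eef_pos: [462.6, 12.6, 136.5]
eef_rot: [-0.001, 0.746, 0.666, -0.001]
contact_force: [0.4, 0.4, 1.0]
finger_gap: 48.2
grip_force: 0.0
shift m [0.0002 0.0019 0.0535] y-axis deg -6.4 tool x [ 0.112  0.994 -0.   ]
[278.55613512 219.44127936] [276.98352444 205.98716412]
[array([282., 210.,  40.], dtype=float32)]
[(array([280, 218,   8,   9,  32], dtype=int32), array([283.3, 221.6]))]
```

```bash
python3 - <<'E'
from h import *
c=cam("wrist");print(onz(c,(283.3,221.6),123))
E
python3 go.py 464.3 12.5 83
```

```text
[468.26833687  18.17182385 123.        ]
shift m [0.0001 0.0011 0.0543] y-axis deg -6.4 tool x [ 0.112  0.994 -0.   ]
```

```bash
python3 -m pendant '[[[-0.1,0,0.004,0.02,0],[-0.1,0,0.004,0.04,0],[-0.1,0,0.004,0.05,0],[-0.1,0,0.004,0.054,0],[-0.1,0,0.004,0.054,0]]]'
python3 -m pendant '[[[0.2,0,0,0,0],[0.4,0,0,0,0],[0.4,0,0,0,0],[0.4,0,0,0,0]]]' 20
```

```text
t: 19.73
eef_pos: [467.9, 12.1, 84.2]
eef_rot: [0.0, 0.746, 0.666, 0.0]
contact_force: [0.9, -0.1, 1.0]
finger_gap: 48.4
grip_force: 0.0
t: 20.23
eef_pos: [467.9, 12.1, 84.3]
eef_rot: [0.0, 0.746, 0.666, 0.0]
contact_force: [-2.8, 0.1, 6.0]
finger_gap: 35.0
grip_force: 20.0
```

```bash
python3 -m pendant '[[[0.5,0,0,-0.01,0],[0.5,0,0,-0.02,0],[0.5,0.02,0,-0.02,0],[0.5,0.045,0,-0.02,0],[0.5,0.055,0,-0.018,0],[0.5,0.055,0,-0.01,0],[0.5,0.055,0,-0.004,0],[0.5,0.055,0,-0.001,0]]]' 20
python3 -m pendant '[[[0.5,0,0,0.001,0],[0.5,0,0,0.001,0],[0.5,0,0,0.001,0]]]' 5
```

```text
t: 21.22
eef_pos: [473.3, 66.2, 84.3]
eef_rot: [-0.0, 0.746, 0.666, -0.001]
contact_force: [-6.0, 1.1, 24.2]
finger_gap: 34.9
grip_force: 20.1
t: 21.6
eef_pos: [473.8, 66.5, 84.0]
eef_rot: [-0.0, 0.746, 0.666, -0.0]
contact_force: [-1.7, 0.1, 3.1]
finger_gap: 36.0
grip_force: 5.0
```

```bash
python3 -m pendant '[[[0.5,-0.006,0,-0.001,0],[0.5,-0.013,0,-0.0023,0],[0.5,-0.02,0,-0.0035,0],[0.5,-0.028,0,-0.0045,0],[0.5,-0.036,0,-0.0047,0],[0.5,-0.044,0,-0.0042,0],[0.5,-0.044,0,-0.0042,0]]]' 5
python3 - <<'E'
from h import *
st=arm.sense();P=np.array(st["eef_pos"]);u=np.array([.11,.994,0])
im=arm.grab_frame("side");cv2.imwrite("pics/s8.png",im);c=cam("side");hsv=cv2.cvtColor(im,cv2.COLOR_BGR2HSV)
T=np.array([P[0],P[1],0])+u*6
q=proj(c,T+[0,0,60]).astype(int)
m=((hsv[...,1]<60)&(hsv[...,2]>130)).astype(np.uint8);roi=np.zeros_like(m);roi[q[1]-50:q[1]+50,q[0]-30:q[0]+30]=1;m&=roi
n,l,s,cc=cv2.connectedComponentsWithStats(m)
for k in range(1,n):
    if s[k,4]>60:print(s[k],cc[k])
f=np.linspace(0,6.28,40);v=np.array([-.994,.11,0])
for t in(0,.2,.4):
    a=-u*np.sin(t)+[0,0,np.cos(t)];e=u*np.cos(t)+np.array([0,0,np.sin(t)])
    b=np.array([P[0],P[1],P[2]+28])+u*6-112*a
    pts=np.array([proj(c,b+a*d+33*(np.cos(x)*e+np.sin(x)*v)) for d in(0,92) for x in f]);print(t,pts.min(0).round(),pts.max(0).round())
E
```

```text
t: 22.48
eef_pos: [468.8, 22.4, 88.0]
eef_rot: [-0.0, 0.746, 0.666, -0.0]
contact_force: [-0.8, -0.6, -1.7]
finger_gap: 35.5
grip_force: 5.0
[306 200  23  38 667] [316.69265367 219.91604198]
[285 241  60  28 733] [319.58526603 256.29740791]
0 [304. 203.] [327. 239.]
0.2 [303. 206.] [327. 242.]
0.4 [302. 208.] [327. 243.]
```

```bash
python3 go.py 534.3 247 178; python3 -c "
from bench import arm;print(arm.sense()['joints'].round(2))"
```

```text
shift m [ 0.2302  0.0398 -0.09  ] y-axis deg -6.5 tool x [0.112 0.994 0.   ]
[0.02 0.37 2.04 0.   0.74 0.14]
```

The friction drag lifted the can without tipping it. It still hangs upright, so I'll tilt it by letting its lower end meet the regulator boss from inside the bay.

```bash
python3 -m pendant '[[[0.5,0,0,-0.02,0],[0.5,0,0,-0.05,0],[0.5,0.02,0.01,-0.08,0],[0.5,0.06,0.02,-0.09,0],[0.5,0.11,0.03,-0.09,0],[0.5,0.16,0.04,-0.09,0],[0.5,0.2,0.04,-0.09,0],[0.5,0.23,0.04,-0.09,0]]]' 20
python3 -m pendant '[[[0.5,0,0,0,0],[0.5,0,0,0.01,0],[0.5,0,0,0.025,0],[0.5,0,0,0.035,0],[0.5,0,0,0.04,0],[0.5,0,0,0.042,0],[0.5,0,0,0.042,0]]]' 8; python3 go.py 534.3 247 136
```

```text
t: 23.52
eef_pos: [534.2, 249.2, 177.8]
eef_rot: [-0.0, 0.745, 0.667, -0.0]
contact_force: [1.0, 0.4, -2.3]
finger_gap: 34.8
grip_force: 20.0
t: 24.4
eef_pos: [534.6, 247.1, 136.2]
eef_rot: [0.0, 0.746, 0.666, 0.0]
contact_force: [0.1, -0.1, -2.3]
finger_gap: 34.9
grip_force: 8.0
shift m [-0.0002 -0.0003  0.0002] y-axis deg -6.4 tool x [0.112 0.994 0.   ]
```

```bash
python3 -m pendant '[[[0.5,-0.008,0,0,0],[0.5,-0.016,0,0,0],[0.5,-0.025,0,-0.001,0],[0.5,-0.034,0,-0.002,0],[0.5,-0.043,0,-0.003,0],[0.5,-0.052,0,-0.003,0],[0.5,-0.062,0,-0.002,0],[0.5,-0.07,0,-0.001,0]]]' 4
python3 - <<'E'
from h import *
st=arm.sense();print(st["contact_force"],st["ft_torque"]);im=arm.grab_frame("side");w=arm.grab_frame("wrist")
cv2.imwrite("pics/s9.png",im)
b=np.hstack([cv2.resize(im[180:320,240:380],(400,400),interpolation=2),cv2.resize(w,(400,300))[:, :].copy() if 0 else cv2.resize(w[60:360,130:430],(400,400))]);cv2.imwrite("pics/v10.png",b)
E
```

```text
t: 25.4
eef_pos: [526.5, 176.9, 137.0]
eef_rot: [-0.0, 0.746, 0.666, -0.0]
contact_force: [0.2, 2.2, -2.2]
finger_gap: 35.4
grip_force: 4.0
[ 0.22676142  2.17907711 -2.21048599] [0.11086815 0.04895133 0.01740385]
```

View pics/v10.png

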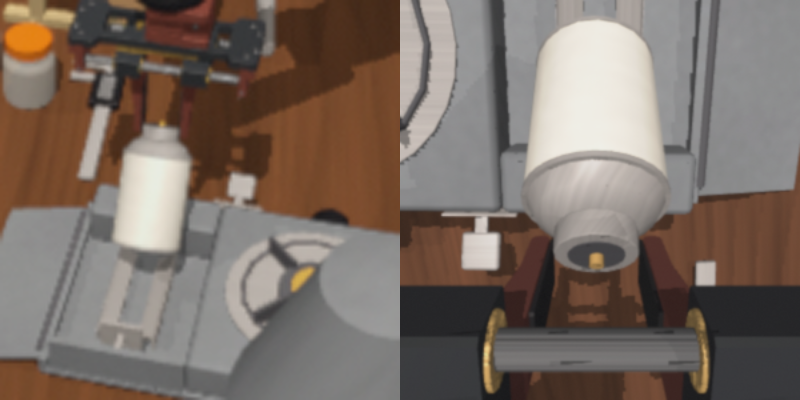

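The left (side) view shows the can tilted about 30°, its base caught at the boss and the collar leaning to the front. In the wrist view the can axis (u≈596) is centred over the cradle bars (565–615). I'll keep tilting.

```bash
python3 -m pendant '[[[0.5,-0.008,0,0.002,0],[0.5,-0.015,0,0.005,0],[0.5,-0.022,0,0.008,0],[0.5,-0.029,0,0.011,0],[0.5,-0.036,0,0.016,0],[0.5,-0.042,0,0.02,0],[0.5,-0.048,0,0.025,0],[0.5,-0.053,0,0.029,0]]]' 4
python3 -c "
from bench import arm;s=arm.sense();print(s['contact_force'],s['ft_torque'])"
```

```text
t: 26.5
eef_pos: [520.5, 124.5, 107.7]
eef_rot: [-0.0, 0.746, 0.666, -0.0]
contact_force: [0.4, 2.2, -1.6]
finger_gap: 35.7
grip_force: 4.0
[ 0.3913391   2.20681115 -1.57582863] [0.19679184 0.03445125 0.0526317 ]
```

```bash
python3 -m pendant '[[[0.6,0,0,0,0],[0.6,0,0,0,0],[0.6,0,0,-0.01,0],[0.6,0.005,0,-0.025,0],[0.6,0.01,0,-0.04,0],[0.6,0.01,0,-0.04,0]]]' 45
cat > wt.py <<'E'
from h import *
st=arm.sense();w=arm.grab_frame("wrist");cv2.imwrite("pics/wt.png",w);c=cam("wrist",st);P=np.array(st["eef_pos"])
u=np.array([.11,.994,0]);v=np.array([-.994,.11,0]);f=np.linspace(0,6.28,60)
hsv=cv2.cvtColor(w,cv2.COLOR_BGR2HSV);m=((hsv[...,1]<45)&(hsv[...,2]>215)).astype(np.uint8)
n,l,s,cc=cv2.connectedComponentsWithStats(m);k=np.argmax(s[1:,4])+1;print(P,st["contact_force"],st["finger_gap"],s[k],cc[k])
for g in range(0,100,15):
    t=np.radians(g);a=-u*np.sin(t)+[0,0,np.cos(t)];e=u*np.cos(t)+np.array([0,0,np.sin(t)])
    b=P+[0,0,28]+u*6-112*a
    pts=np.array([proj(c,b+a*d+33*(np.cos(x)*e+np.sin(x)*v)) for d in(0,92) for x in f]);print(g,pts.min(0).round(),np.ptp(pts,axis=0).round())
E
python3 wt.py
```

```text
t: 27.25
eef_pos: [523.1, 135.7, 150.0]
eef_rot: [0.001, 0.745, 0.667, 0.002]
contact_force: [-0.0, 0.6, -2.4]
finger_gap: 33.8
grip_force: 45.0
[523.07400214 135.66254704 149.98752921] [-0.03638052  0.57967403 -2.40372652] 33.83851631204137 [  224    32   101   158 13731] [274.78115214 112.25744665]
0 [224. 162.] [105. 119.]
15 [224. 129.] [107. 137.]
30 [223.  97.] [109. 154.]
45 [221.  65.] [112. 171.]
60 [219.  35.] [115. 187.]
75 [217.   9.] [120. 202.]
90 [205.  -4.] [144. 237.]
```

```bash
python3 go.py 533.2 236.7 88
```

```text
shift m [ 0.102  -0.0006  0.0611] y-axis deg -6.4 tool x [0.111 0.994 0.001]
```

```bash
python3 -m pendant '[[[0.6,0.02,0,0,0],[0.6,0.05,0,0,0],[0.6,0.08,0,0,0],[0.6,0.1,0,0.005,0],[0.6,0.102,0,0.02,0],[0.6,0.102,0,0.035,0],[0.6,0.102,0,0.048,0],[0.6,0.102,0,0.058,0]]]' 45
python3 -m pendant '[[[0.6,0,0,0.003,0],[0.6,0,0,0.003,0]]]' 45; python3 wt.py
```

```text
t: 28.3
eef_pos: [532.8, 235.3, 88.8]
eef_rot: [-0.0, 0.746, 0.666, -0.001]
contact_force: [0.1, 0.3, -2.8]
finger_gap: 33.5
grip_force: 45.0
t: 28.55
eef_pos: [533.3, 236.1, 87.1]
eef_rot: [-0.0, 0.746, 0.666, -0.0]
contact_force: [0.0, 0.4, -2.2]
finger_gap: 33.4
grip_force: 45.0
[533.25516415 236.05360146  87.06197619] [ 0.02394256  0.42377188 -2.151386  ] 33.374147634944116 [  229    37    88   150 11158] [273.81717154 113.83231762]
0 [224. 161.] [105. 119.]
15 [224. 129.] [107. 137.]
30 [223.  97.] [109. 154.]
45 [221.  65.] [112. 171.]
60 [219.  35.] [115. 188.]
75 [217.   9.] [120. 202.]
90 [204.  -4.] [144. 237.]
```

```bash
python3 -m pendant '[[[0.6,0,0,0.002,0],[0.6,0,0,0.004,0],[0.6,0,0,0.006,0],[0.6,0,0,0.008,0]]]' 45;python3 -m pendant '[[[0.6,0,0,0.002,0],[0.6,0,0,0.004,0],[0.6,0,0,0.006,0],[0.6,0,0,0.006,0]]]' 30
```

```text
t: 29.1
eef_pos: [533.4, 234.0, 79.8]
eef_rot: [0.001, 0.745, 0.667, -0.001]
contact_force: [-0.5, -15.2, 8.5]
finger_gap: 33.3
grip_force: 45.0
t: 29.6
eef_pos: [532.4, 232.4, 73.3]
eef_rot: [0.001, 0.745, 0.667, -0.003]
contact_force: [-0.1, -19.3, 4.4]
finger_gap: 34.6
grip_force: 30.0
```

```bash
python3 -m pendant '[[[0.6,-0.006,0,0,0],[0.6,-0.012,0,0,0],[0.6,-0.013,0,0.005,0],[0.6,-0.013,0,0.01,0],[0.6,-0.013,0,0.015,0],[0.6,-0.013,0,0.015,0]]]' 10; python3 wt.py
```

```text
t: 30.35
eef_pos: [531.5, 223.5, 57.4]
eef_rot: [-0.0, 0.746, 0.666, -0.0]
contact_force: [0.1, -0.4, -0.4]
finger_gap: 35.4
grip_force: 10.0
[531.46577167 223.54971079  57.42184096] [ 0.10166642 -0.37097959 -0.36898094] 35.3680734758912 [  230    21    95   188 15809] [279.2161427  117.54190651]
0 [224. 161.] [105. 119.]
15 [224. 129.] [107. 137.]
30 [223.  97.] [109. 154.]
45 [221.  65.] [112. 171.]
60 [219.  35.] [115. 188.]
75 [217.   9.] [120. 202.]
90 [204.  -4.] [144. 237.]
```

```bash
python3 -m pendant '[[[0.6,0,0,0.005,0],[0.6,0,0,0.01,0],[0.6,0,0,0.015,0],[0.6,0,0,0.018,0],[0.6,0,0,0.018,0]]]' 8; python3 wt.py|head -1
python3 -m pendant '[[[0.6,0,0,0.003,0],[0.6,0,0,0.006,0],[0.6,0,0,0.008,0],[0.6,0,0,0.008,0]]]' 8; python3 wt.py
```

```text
t: 31.02
eef_pos: [531.5, 223.3, 39.7]
eef_rot: [-0.0, 0.746, 0.666, -0.0]
contact_force: [1.2, -0.8, -0.9]
finger_gap: 35.2
grip_force: 8.0
[531.54335301 223.30401655  39.72367159] [ 1.22666204 -0.83249202 -0.8810658 ] 35.18935580278391 [  230    13    98   208 17794] [279.11706193 118.98314038]
t: 31.58
eef_pos: [531.6, 223.2, 31.9]
eef_rot: [-0.0, 0.746, 0.666, -0.0]
contact_force: [0.2, -1.3, 0.6]
finger_gap: 35.2
grip_force: 8.0
[531.64660032 223.23186431  31.89058925] [ 0.24699896 -1.34096186  0.59011032] 35.21709757428921 [  230    12    98   216 18364] [278.96798083 121.21455021]
0 [224. 161.] [105. 119.]
15 [224. 129.] [107. 137.]
30 [223.  97.] [109. 154.]
45 [221.  65.] [112. 171.]
60 [219.  35.] [115. 188.]
75 [217.   9.] [120. 202.]
90 [204.  -4.] [144. 237.]
```

```bash
python3 -m pendant '[[[0.5,0,0,0.002,0],[0.5,0,0,0.004,0],[0.5,0,0,0.004,0]]]' 5; python3 -m pendant '[[[0.1,0,0,0,0],[0,0,0,0,0],[-0.15,0,0,0,0],[-0.15,0,0,0,0],[-0.15,0,0,-0.01,0],[-0.15,0,0,-0.04,0],[-0.15,0,0,-0.08,0],[-0.15,0,0,-0.12,0]]]'; python3 - <<'E'
from h import *
st=arm.sense();w=arm.grab_frame("wrist");cv2.imwrite("pics/wa.png",w);c=cam("wrist",st)
hsv=cv2.cvtColor(w,cv2.COLOR_BGR2HSV);m=((hsv[...,1]<45)&(hsv[...,2]>215)).astype(np.uint8)
n,l,s,cc=cv2.connectedComponentsWithStats(m);k=np.argmax(s[1:,4])+1;print(s[k],cc[k])
cn=max(cv2.findContours((l==k).astype(np.uint8),0,1)[0],key=cv2.contourArea);box=cv2.boxPoints(cv2.minAreaRect(cn))
for p in box: print(p.round(),onz(c,p,58).round(0))
b=((hsv[...,0]>14)&(hsv[...,0]<30)&(hsv[...,1]>120)&(hsv[...,2]>130)).astype(np.uint8)
n,l,s,cc=cv2.connectedComponentsWithStats(b)
for k in range(1,n):
    if s[k,4]>15 and s[k,4]<2000:print("yellow",s[k],cc[k].round(),onz(c,cc[k],58).round(0))
print("expect cradle mid px",proj(c,(537,271,58)))
E
```

```text
t: 32.0
eef_pos: [533.0, 223.6, 28.9]
eef_rot: [0.001, 0.746, 0.666, 0.001]
contact_force: [1.0, -2.1, 6.2]
finger_gap: 35.8
grip_force: 5.6
t: 33.0
eef_pos: [531.6, 223.3, 149.8]
eef_rot: [0.0, 0.746, 0.666, 0.0]
contact_force: [1.1, 0.3, -0.5]
finger_gap: 50.5
grip_force: 0.0
[ 248   65   64  116 6920] [278.47875723 121.97268786]
[245. 179.] [505. 248.  58.]
[249.  64.] [522. 345.  58.]
[311.  66.] [574. 337.  58.]
[308. 181.] [562. 240.  58.]
yellow [254 212  49  18 654] [278. 221.] [531. 204.  58.]
yellow [162 298   9  22  86] [166. 308.] [403. 122.  58.]
yellow [385 298   7  18  55] [388. 307.] [634.  99.  58.]
yellow [160 330   8  23  98] [163. 341.] [393.  84.  58.]
yellow [385 330   9  24 101] [390. 342.] [635.  54.  58.]
expect cradle mid px [276.98657803 150.29757548]
```

```bash
python3 go.py 442 110 150;python3 go.py 442 144 85
```

```text
shift m [-0.1241 -0.0793  0.0042] y-axis deg -6.4 tool x [0.112 0.994 0.004]
shift m [-0.0906 -0.0836  0.0693] y-axis deg -6.4 tool x [0.112 0.994 0.004]
```

```bash
python3 - <<'E'
from h import *
# white paddle blob in top picture
im=cv2.imread("pics/top0.png");hsv=cv2.cvtColor(im,cv2.COLOR_BGR2HSV);m=((hsv[...,1]<50)&(hsv[...,2]>200)).astype(np.uint8)[235:280,250:285]
n,l,s,cc=cv2.connectedComponentsWithStats(m);print(s[1:],[onz(cam("top"),c+[250,235],66).round(1) for c in cc[1:]])
w=cv2.imread("pics/wa.png");hsv=cv2.cvtColor(w,cv2.COLOR_BGR2HSV);m=((hsv[...,1]<50)&(hsv[...,2]>190)).astype(np.uint8)
c=cam("wrist");p=proj(c,(442,146,66));print(p);n,l,s,cc=cv2.connectedComponentsWithStats(m)
print([(s[k],cc[k].round(),onz(c,cc[k],66).round(0)) for k in range(1,n) if s[k,4]>80 and np.hypot(*(cc[k]-p))<60])
E
```

```text
[[ 0 11  1  1  1]
 [10 17 11  9 68]] [array([475.6, 200. ,  66. ]), array([444.1, 148.9,  66. ])]
[193.75249137 287.94841396]
[]
```

```bash
python3 -m pendant '[[[0.5,-0.02,-0.02,0,0],[1,-0.05,-0.045,0,0],[1,-0.075,-0.07,0,0],[1,-0.091,-0.082,0.02,0],[1,-0.091,-0.082,0.04,0],[1,-0.091,-0.082,0.06,0],[1,-0.091,-0.082,0.07,0],[1,-0.091,-0.082,0.07,0]]]' 20
python3 -m pendant '[[[1,0,0,0.008,0],[1,0,0,0.018,0],[1,0,0,0.028,0],[1,0,0,0.036,0],[1,0,0,0.042,0],[1,0,0,0.048,0]]]' 20
```

```text
t: 34.05
eef_pos: [439.8, 142.0, 77.9]
eef_rot: [-0.0, 0.746, 0.666, -0.0]
contact_force: [0.7, -0.2, -0.2]
finger_gap: 0.2
grip_force: 0.0
t: 34.8
eef_pos: [440.0, 141.8, 29.8]
eef_rot: [0.0, 0.746, 0.666, -0.0]
contact_force: [-0.1, -0.8, 2.5]
finger_gap: 0.2
grip_force: 1.4
```

```bash
python3 -m pendant '[[[1,0,0,0.005,0],[1,0,0,0.01,0],[1,0,0,0.014,0],[1,0,0,0.018,0]]]' 20;python3 -m pendant '[[[1,0,0,0.003,0],[1,0,0,0.006,0],[1,0,0,0.008,0]]]' 20
```

```text
t: 35.3
eef_pos: [440.1, 142.1, 11.8]
eef_rot: [0.0, 0.746, 0.666, 0.0]
contact_force: [-0.2, 1.0, -0.5]
finger_gap: 0.6
grip_force: 0.0
t: 35.67
eef_pos: [440.0, 142.0, 3.9]
eef_rot: [-0.0, 0.746, 0.666, -0.0]
contact_force: [-0.3, -1.3, 0.8]
finger_gap: 0.4
grip_force: 0.2
```

```bash
python3 -m pendant '[[[1,0,0,0.002,0],[1,0,0,0.004,0],[1,0,0,0.005,0],[1,0,0,0.005,0]]]' 20
python3 -m pendant '[[[1,0,0,-0.02,0],[1,0,0,-0.05,0],[1,0,0,-0.09,0],[1,-0.04,0,-0.15,0],[1,-0.08,0,-0.2,0],[1,-0.08,0,-0.2,0]]]' 20
python3 - <<'E'
from h import *
t,s=cam("top"),cam("side")
for n,c,g in(("top",t,arm.grab_frame("top")),("side",s,arm.grab_frame("side"))):
    cv2.imwrite(f"pics/{n}9.png",g);hsv=cv2.cvtColor(g,cv2.COLOR_BGR2HSV)
    for nm,lo,p,r in(("paddle",(50,200),(443,147,66),14),("can",(45,190),(537,271,70),45)):
        m=((hsv[...,1]<lo[0])&(hsv[...,2]>lo[1])).astype(np.uint8);q=proj(c,p);qi=q.astype(int);z=np.zeros_like(m);z[qi[1]-r:qi[1]+r,qi[0]-r:qi[0]+r]=1;m&=z
        k=cv2.connectedComponentsWithStats(m)
        print(n,nm,"up",q.round(1),"down",proj(c,(443,147,30)).round(1),[(k[2][i],k[3][i].round(1),onz(c,k[3][i],75).round(0)) for i in range(1,k[0]) if k[2][i,4]>25])
E
```

```text
t: 36.17
eef_pos: [440.5, 142.4, 1.9]
eef_rot: [0.0, 0.746, 0.666, 0.001]
contact_force: [-10.1, -1.6, 44.6]
finger_gap: 0.3
grip_force: 21.5
t: 36.92
eef_pos: [432.7, 61.3, 202.1]
eef_rot: [0.002, 0.746, 0.666, 0.002]
contact_force: [-0.1, 0.1, -1.2]
finger_gap: 0.7
grip_force: 0.0
top paddle up [266.4 256.4] down [266.9 257.1] [(array([265, 242,  12,  28, 253], dtype=int32), array([270.7, 255.1]), array([447., 133.,  75.])), (array([276, 242,   4,  12,  27], dtype=int32), array([278.2, 246.1]), array([475., 110.,  75.]))]
top can up [228.3 226.5] down [266.9 257.1] [(array([204, 214,  35,  23, 595], dtype=int32), array([222.9, 225.1]), array([541., 287.,  75.])), (array([265, 229,   8,  42, 215], dtype=int32), array([268.8, 249.4]), array([465., 139.,  75.])), (array([190, 245,  56,  26, 753], dtype=int32), array([213.6, 259.9]), array([430., 313.,  75.])), (array([203, 265,  10,   6,  38], dtype=int32), array([207.5, 268.2]), array([403., 332.,  75.]))]
side paddle up [323.3 244.8] down [322.5 253.4] []
side can up [288.2 272.1] down [322.5 253.4] [(array([270, 227,   5,  14,  28], dtype=int32), array([271.6, 233.9]), array([598., 127.,  75.])), (array([275, 258,  26,  32, 557], dtype=int32), array([288.2, 272.7]), array([537., 278.,  75.]))]
```

```bash
python3 - <<'E'
from h import *
t,s=cam("top"),cam("side")
print("white ends",[onz(t,(x,225),z).round(0) for x,z in((204,58),(204,90),(239,58),(239,90))])
print("expected locked px base/bodyfront/collar",[proj(t,np.array([537,271,z])+np.array([.11,.994,0])*d).round(1) for d,z in((59,58),(-33,75),(-59,65))])
for n in("side0","side9"):
    g=cv2.imread(f"pics/{n}.png");hsv=cv2.cvtColor(g,cv2.COLOR_BGR2HSV)
    m=((hsv[...,1]<50)&(hsv[...,2]>150)).astype(np.uint8)[236:266,308:338];k=cv2.connectedComponentsWithStats(m)
    print(n,[(k[2][i],k[3][i]+[308,236]) for i in range(1,k[0]) if k[2][i,4]>8])
st=arm.sense();print(st["eef_pos"],st["contact_force"])
E
```

```text
white ends [array([543., 352.,  58.]), array([538., 345.,  90.]), array([544., 238.,  58.]), array([540., 234.,  90.])]
expected locked px base/bodyfront/collar [array([210.8, 224.9]), array([238.3, 227.6]), array([246.6, 228.9])]
side0 [(array([12,  5,  9, 12, 76], dtype=int32), array([323.81578947, 245.53947368])), (array([20, 27,  6,  3, 11], dtype=int32), array([331.        , 264.45454545]))]
side9 [(array([ 0, 15,  8, 10, 54], dtype=int32), array([311.35185185, 255.7962963 ])), (array([  9,  15,  21,  15, 155], dtype=int32), array([327.07096774, 259.34193548]))]
[431.60054361  62.1040977  199.88832304] [ 0.13541654 -0.53131158 -0.68250292]
```

```bash
python3 -c "
from bench import arm
print(arm.close_job())"
```

```text
the job is handed in; nothing more can be done
None
```

I stood the cartridge on the bench and let go, laid it in the cradle with its collar to the control box, then pressed the lever down onto its stop and handed the job in; no verdict came back. The last images show the cartridge drawn up to the regulator and no paddle in the raised position, but the final lever press read about 45 N through the closed fingers, which matters if the 40 N limit counts fingers.

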